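# Put the texture stamps away, pattern down and head to tail

## Task

Two tapered plaster texture stamps have dried on the sloping sides of the roof-shaped rack. Put both away in the shallow wooden tray, patterned face down with the handle up, packed head to tail (the wide end of one beside the narrow end of the other) so that both lie flat on the tray's floor inside its rim. The plaster chips easily, so set them in without dropping them, and leave the other things on the table where they are.

Things in the scene. Friction and masses are not known exactly. Their poses are not given: they have to be found in the camera images.
- stamp_a_mid (a point): First stamp: a tapered plaster plate, 80 mm long (x) and 14 thick, with a wooden bar handle on its back (50 mm along x, 12 wide in y, 28 high, centred at x = y = 0); 42 mm high in all, about 90 g. Point half-way up: 21 mm above the patterned face, 7 above the plate's back. x: head to tail, y: to the slanting side, z: out along the handle. Starts on the rack's +y flank, pattern to the slope, head end down.
- stamp_b_mid (a point): Second stamp: a tapered plaster plate, 80 mm long (x) and 14 thick, with a wooden bar handle on its back (50 mm along x, 12 wide in y, 28 high, centred at x = y = 0); 42 mm high in all, about 90 g. Point half-way up: 21 mm above the patterned face, 7 above the plate's back. x: head to tail, y: to the slanting side, z: out along the handle. Starts on the rack's -y flank, pattern to the slope, tail end down.
- stamp_a: First stamp: origin under its centre, on the patterned face; same axes. Plan: head end (x = -40) 54 mm wide, tail end (x = +40) 34 mm; one long side straight, square to the ends (y = -22), the other slanting from y = +32 at the head to +12 at the tail. Patterned (cross-ribbed) face at z = 0.
- stamp_b: Second stamp: origin under its centre, on the patterned face; same axes. Plan: head end (x = -40) 54 mm wide, tail end (x = +40) 34 mm; one long side straight, square to the ends (y = -22), the other slanting from y = +32 at the head to +12 at the tail. Patterned (cross-ribbed) face at z = 0.
- rack: Wooden drying rack shaped like a low roof, fixed to the table: 150 mm along its x (ridge), 200 mm along y, ridge 90 mm high; two flanks sloping at 40 degrees from level, facing its +y and -y, each with a lip 10 mm high along its foot. Origin on the table under its centre.
- tray: Shallow fixed wooden tray: one rectangular pocket, inside 85 mm (x) by 93 mm (y), floor 4 mm and rim 16 mm above the table, walls 7 mm thick. The stamps fit only head to tail, lengths along the tray's x, straight sides by the +y and -y walls, slanting sides meeting in the middle; either stamp in either place. Origin on the table under the pocket's centre.
- cup: loose small bisque cup without handle, 68 mm across, 55 mm tall, near the robot between rack and tray; origin under its centre
- brush: loose brush lying between rack and tray; origin under its centre
- rib: loose flat wooden shaping rib, 50 x 95 x 12 mm, lying beyond the middle; origin under its centre
- jar: loose glass jar, 60 mm across, 70 mm tall, at the back; origin under its centre
Things that resemble listed ones, but are neither listed nor needed, are in the scene too. Leave any green or red look-alike of the stamp_a alone. What is shaped like the stamp_b but pink or purple is not meant.

How it is judged:
By the outcome, as a careful person would: the job done as asked, in the order asked, and still so for the second after the job is handed in, with the robot touching nothing.
It also fails if it takes over 64 s, if anything falls off the work surface, if the arm or the gripper's body presses on something with over 40 N, if the wrist force passes 120 N, or if a joint passes its speed limit or range.

## Robot

A 6-joint arm with a two-finger parallel gripper is mounted at the origin on the work surface. World frame = base frame: x ahead of the robot, y to its left, z up, the work surface at z = 0. Lengths are in mm, angles in rad, forces in N, time in s.
With the tool pointing down it reaches from about 350 to 775 mm from the base axis. Payload 7.3 kg.
Tool frame: the origin (TCP) lies midway between the tips of the shut fingers; the grasp point (between the pads) lies 19 mm behind it; z points along the fingers, x is the direction in which the jaws open and shut, and the axes are right-handed (so a half turn about z gives the same grasp; the last joint's range is limited). The gripper opens to 92 mm and grips with 3 to 60 N. Pads are 19 mm wide; open, the fingers measure 130 mm over their backs; the gripper's body (75 mm by 190 mm) begins 47 mm behind the grasp point.
Start: joints at [-1.456, 0.342, 1.524, -0, 1.275, -0.146], TCP at [135.395, -507.26, 226.741] pointing down, gripper open.
Joint ranges: [-2.53, 2.53], [-0.77, 2.02], [0.04, 2.7], [-1, 4.14], [0.28, 2.66], [-3.11, 3.11]. Speed limits (rad/s): [2.57, 2.57, 3.14, 3.14, 3.14, 3.14].

## Interface

Orientations are given as [roll, pitch, yaw] about the fixed x, y, z axes, in that order (R = Rz(yaw) Ry(pitch) Rx(roll)).
In Python, from plant import bot gives the robot as it stands.
- The arm moves only by the shell command python3 -m pendant 'ROWS' [OPENING]. ROWS is JSON, a list of rows, each an object with "linear": the shift along the world's x, y, z in mm, a list of three; "twist": the turn about the world's z in degrees. In form: [{"linear": [x, y, z], "twist": twist}, ...]. A call has 1 to 20 rows; each row is the pose to reach, as a shift and turn from the pose commanded when the call began; what a row does not reach only later rows make up. A row lasts 1/8 s, in which the tool goes at most 62.5 mm and 10.7 degrees, less where a joint would pass 70% of its speed; a pose out of reach is approached as far as the arm can. A call with a gripper value outside its range is refused whole. OPENING is the closure in counts, from 0 (fully open) to 255 (shut), set as the call begins (- or left out, the last holds). The fingers move at their own pace and stop on an object; the grip force is fixed at half the most. Time passes only in rows, so rows that repeat a pose let the fingers close. It gives the time, the measured TCP pose, the force and the opening at its end, in the units of the state.
- bot.get_obs(): the state, without advancing time (a new reading comes with each control period).
- bot.capture(name): name is "scene" or "top" or "wrist"; returns a dict with "frame" (400x640x3 uint8, blue, green, red), "z_map" (400x640 float32, mm along the optical axis (not along the pixel's ray), 0 where there is no reading), "fx", "fy", "cx", "cy" (pixels), "rvec" (rotation vector, rad) and "tvec" (3), from world to camera coordinates, as OpenCV has them. Camera axes: x right, y down, z forward; pixel columns grow to the right and rows downward; lengths in mm; the calibration is good to about 2 mm. A picture is of the moment at which its call begins.
- bot.close_job(): hands the job in, once; it reports no verdict.
The state is a dict: "time": time; "joint_positions": joint angles; "dq": joint speeds; "tau": joint torques, N m; "tool_pos": TCP position; "tcp_rot": TCP orientation; "contact_force": force on the tool from outside, world axes, zero at the start; "moment": the same for the moment, N m; "grip_width": finger opening in mm.
Only numpy, scipy, OpenCV 4.12 (cv2) and the standard library are available. Lean on these libraries where they do the work, as an engineer would, in place of code of your own. Each camera call takes 0.05 s, during which the arm holds its last target. There are 200 camera calls.

## Working session

There is one attempt and no reset: what is moved stays moved. The work goes in short steps, Python scripts to look and compute and a shell command to move; the robot and the scene stay as the last step left them, time stands still between calls to the robot, and variables do not carry over. Pictures are saved under pics/ and viewed, about 8 in all and at most 12, crops included, and the job is handed in when it is done.

```bash
ls; mkdir -p pics
cat > h.py <<'E'
import numpy as np, cv2
from plant import bot
def cap(n,save=None):
    c=bot.capture(n)
    if save: cv2.imwrite('pics/'+save,c['frame'])
    c['R']=cv2.Rodrigues(np.array(c['rvec'],float))[0]; c['t']=np.array(c['tvec'],float).ravel()
    return c
def cloud(c):
    z=c['z_map'].astype(float); v,u=np.mgrid[:z.shape[0],:z.shape[1]]
    P=np.stack([(u-c['cx'])/c['fx']*z,(v-c['cy'])/c['fy']*z,z],-1)
    W=(P-c['t'])@c['R']; W[z==0]=np.nan
    return W
E
python3 - <<'E'
from h import *
a=cap('scene','scene0.png');b=cap('top','top0.png');w=cap('wrist','wrist0.png')
for c in(a,b,w):print(c['fx'],-c['R'].T@c['t'],c['R'][2])
print(bot.get_obs())
E
```

```text
pics
464.397930242933 [1031.87288611  522.93752411  948.91490813] [-0.41209616 -0.49774224 -0.76317063]
460.18000002835004 [ 410.09191774  -58.14130039 1065.9447169 ] [ 0.1653808   0.01625716 -0.98609578]
286.1875525720322 [ 210.48087024 -486.9670199   383.61555732] [-0.27515574 -0.07248273 -0.95866343]
{'time': 0.15, 'joint_positions': array([-1.45600022e+00,  3.42593472e-01,  1.52476827e+00,  5.89504548e-06,
        1.27540511e+00, -1.46039568e-01]), 'dq': array([ 1.61039830e-03, -1.87721637e-03, -4.06012636e-03,  9.24786070e-04,
        7.32971601e-04,  7.18596948e-05]), 'tau': array([ 2.22119867e-03, -4.31469548e+01, -2.44354552e+01,  7.17832753e-02,
        5.37098909e-02, -8.36678737e-05]), 'tool_pos': array([ 135.36046426, -506.94651122,  226.19886449]), 'tcp_rot': array([-3.14141621e+00,  1.16087777e-03, -1.30996227e+00]), 'contact_force': array([ 0.65450832,  0.62799657, -0.96001572]), 'moment': array([ 0.04877757, -0.00573649,  0.00539172]), 'grip_width': 91.71672953692003}
```

View pics/scene0.png

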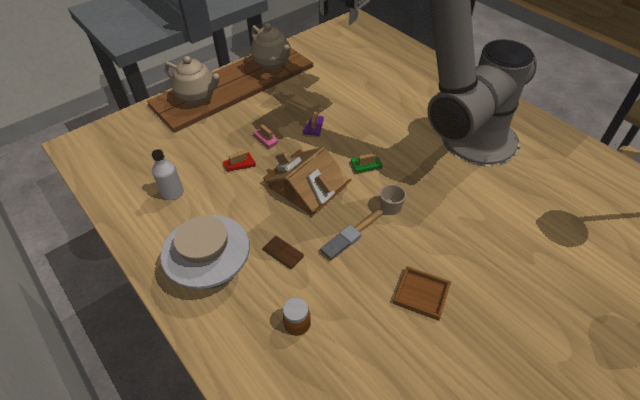

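View pics/top0.png

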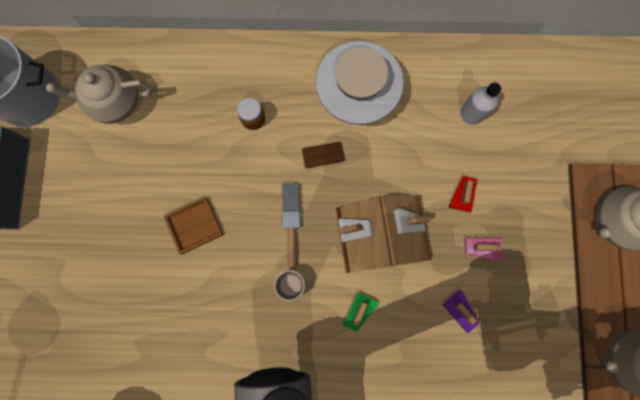

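Run:
```python
from h import *
c=cap('top');W=cloud(c);f=c['frame']
hsv=cv2.cvtColor(f,cv2.COLOR_BGR2HSV)
x=W[...,0];y=W[...,1];z=W[...,2]
cr=(slice(180,290),slice(325,445))
big=cv2.resize(f[cr],None,fx=5,fy=5,interpolation=cv2.INTER_CUBIC)
t=cv2.resize(f[190:262,155:232],None,fx=5,fy=5,interpolation=cv2.INTER_CUBIC)
H=max(big.shape[0],t.shape[0]);cv2.imwrite('pics/crop1.png',big)
print('table z',np.nanmedian(z[300:350,100:200]))
for p in [(355,228),(410,220),(387,200),(388,265),(345,210),(425,210),(348,262),(428,258),(194,224),(194,204)]:
    print(p,W[p[1],p[0]].round(1), hsv[p[1],p[0]])
# tray: pixels z 10..25 in window = rim
m=np.zeros(z.shape,bool);m[185:270,150:240]=1
rim=m&(z>10)&(z<25);pts=W[rim][:,:2].astype(np.float32);print('tray rim',cv2.minAreaRect(pts),np.nanmedian(z[rim]),rim.sum())
# rack: anything z>8 in window
m=np.zeros(z.shape,bool);m[180:285,325:445]=1
r=m&(z>8);print('rack',cv2.minAreaRect(W[r][:,:2].astype(np.float32)),np.nanmax(z[r]))
```

```text
table z -0.09075963805386458
(355, 228) [ 520.6 -124.1   96.4] [ 16 126 125]
(410, 220) [ 541.7 -242.    87.1] [ 16 126 125]
(387, 200) [ 584.7 -193.4   83.3] [ 16 125 110]
(388, 265) [ 445.2 -195.5   83.6] [ 16 125 120]
(345, 210) [ 568.7 -105.4   30.9] [ 15 128 135]
(425, 210) [ 577.6 -293.1    1.7] [ 18 106 130]
(348, 262) [ 451.8 -114.2   24.1] [ 15 143  96]
(428, 258) [ 464.9 -292.    30.2] [ 14 178  86]
(194, 224) [531.1 243.4   7.3] [ 14 175 115]
(194, 204) [577.7 245.8  10.5] [ 14 174  95]
tray rim ((528.7802734375, 246.9375), (99.53125762939453, 107.77796936035156), 26.816762924194336) 15.301679292863104 563
rack ((519.1459350585938, -189.78607177734375), (150.25820922851562, 199.93235778808594), 9.911865234375) 97.69545546430149
```

View pics/crop1.png

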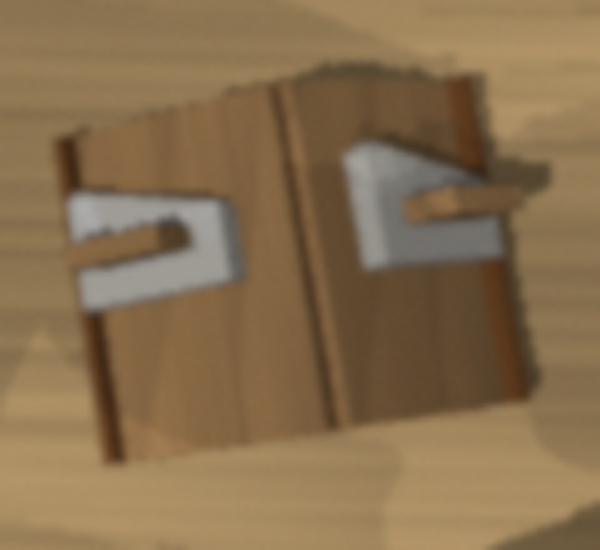

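```bash
cat >> h.py <<'E'
RC=np.array([519.1,-189.8]);RY=np.deg2rad(9.9)
def flank(W,s):
    """coords on flank s=+1/-1: along rack x, along slope (down +), normal dist"""
    d=W[...,:2]-RC; xr=d[...,0]*np.cos(RY)+d[...,1]*np.sin(RY); yr=-d[...,0]*np.sin(RY)+d[...,1]*np.cos(RY)
    a=np.deg2rad(40); q=s*yr; z=W[...,2]-90
    return xr, q*np.cos(a)-z*np.sin(a), q*np.sin(a)+z*np.cos(a)
def unflank(xr,l,n,s):
    a=np.deg2rad(40); q=l*np.cos(a)+n*np.sin(a); z=-l*np.sin(a)+n*np.cos(a)+90; yr=s*q
    return np.array([RC[0]+xr*np.cos(RY)-yr*np.sin(RY),RC[1]+xr*np.sin(RY)+yr*np.cos(RY),z])
E
python3 - <<'E'
from h import *
for cam in('top','scene'):
  c=cap(cam);W=cloud(c)
  for s in(1,-1):
    xr,l,n=flank(W,s)
    bare=(abs(xr)<70)&(l>15)&(l<100)&(abs(n)<7)
    on=(abs(xr)<75)&(l>0)&(l<135)
    print(cam,s,'bare n',np.median(n[bare]).round(1),bare.sum())
    for nm,lo,hi in(('plate',11,18),('handle',28,46)):
      m=on&(n>lo)&(n<hi)
      if m.sum()<8: continue
      P=np.stack([xr[m],l[m]],-1).astype(np.float32)
      print(nm,m.sum(),cv2.minAreaRect(P),'n',np.percentile(n[m],[5,50,95]).round(1),'box',cv2.boxPoints(cv2.minAreaRect(P)).round(0).tolist())
E
```

```text
top 1 bare n 3.1 1538
plate 486 ((-0.8418731689453125, 72.17094421386719), (89.1746826171875, 148.92184448242188), 89.48255157470703) n [11.7 15.9 17.8] box [[-76.0, 28.0], [73.0, 27.0], [74.0, 116.0], [-75.0, 117.0]]
handle 128 ((15.846217155456543, 68.89269256591797), (12.252253532409668, 51.76736068725586), 0.4150826930999756) n [30.  43.7 45.6] box [[10.0, 95.0], [10.0, 43.0], [22.0, 43.0], [22.0, 95.0]]
top -1 bare n 3.4 1143
plate 437 ((-0.371673583984375, 71.86167907714844), (89.38809204101562, 147.57997131347656), 89.52356719970703) n [11.6 16.  17.7] box [[-75.0, 28.0], [73.0, 27.0], [74.0, 116.0], [-74.0, 117.0]]
handle 106 ((12.918176651000977, 67.75959777832031), (50.98965835571289, 12.299281120300293), 89.92233276367188) n [29.2 43.7 45.9] box [[7.0, 42.0], [19.0, 42.0], [19.0, 93.0], [7.0, 93.0]]
scene 1 bare n 2.9 1012
plate 321 ((0.22988128662109375, 71.6893310546875), (147.15621948242188, 86.66509246826172), 0.3033243417739868) n [11.7 15.3 17.6] box [[-74.0, 115.0], [-73.0, 28.0], [74.0, 29.0], [74.0, 115.0]]
handle 121 ((17.133338928222656, 68.60881805419922), (15.144644737243652, 49.69440460205078), 1.7273168563842773) n [30.4 42.1 45.3] box [[9.0, 93.0], [10.0, 44.0], [25.0, 44.0], [24.0, 94.0]]
scene -1 bare n 3.7 232
plate 156 ((0.44441986083984375, 71.65062713623047), (90.90774536132812, 146.335693359375), 89.09320831298828) n [11.3 14.6 17.9] box [[-73.0, 27.0], [73.0, 25.0], [74.0, 116.0], [-72.0, 118.0]]
handle 90 ((15.685393333435059, 67.29391479492188), (52.28672790527344, 14.049933433532715), 87.33975219726562) n [29.1 38.  45.8] box [[7.0, 42.0], [21.0, 41.0], [24.0, 93.0], [10.0, 94.0]]
```

```bash
python3 -m pendant '[{"linear":[48,49,-5],"twist":10},{"linear":[97,99,-10],"twist":20},{"linear":[145,148,-20],"twist":30},{"linear":[193,197,-30],"twist":40},{"linear":[242,247,-40],"twist":50},{"linear":[290,296,-50],"twist":60},{"linear":[338,345,-60],"twist":70},{"linear":[370,380,-75],"twist":80},{"linear":[386.5,394.5,-87],"twist":85},{"linear":[386.5,394.5,-87],"twist":85},{"linear":[386.5,394.5,-87],"twist":85},{"linear":[386.5,394.5,-87],"twist":85}]' 172
python3 - <<'E'
from h import *
w=cap('wrist','w1.png');W=cloud(w);xr,l,n=flank(W,1)
m=(abs(xr)<75)&(l>0)&(l<135)&(n>28)&(n<46)&(W[...,2]<110)
print(cv2.minAreaRect(np.stack([xr[m],l[m]],-1).astype(np.float32)),m.sum(),np.percentile(n[m],[5,50,95]))
o=bot.get_obs();print(o['tool_pos'],np.rad2deg(o['tcp_rot']))
E
```

```text
time: 1.8
tool_pos: [521.5, -113.8, 140.3]
tcp_rot: [3.141, -0.001, 0.172]
contact_force: [0.3, -0.4, 0.9]
grip_width: 29.9
((16.258737564086914, 69.81912231445312), (11.628006935119629, 49.80179214477539), 0.01003061980009079) 895 [37.68045136 44.79184478 45.70577174]
[ 521.50190587 -113.93032008  140.36099552] [ 1.79966437e+02 -4.58458546e-02  9.82044741e+00]
```

View pics/w1.png

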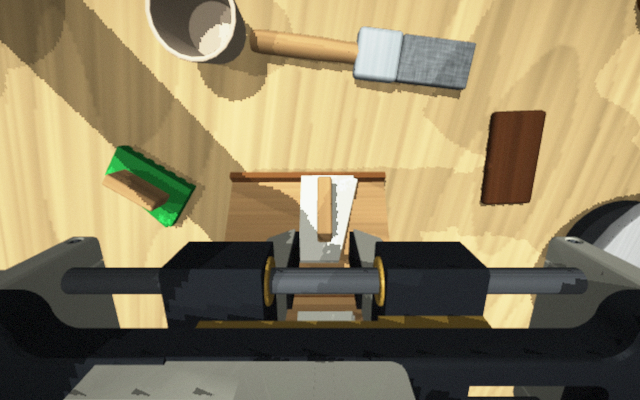

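```bash
python3 -m pendant '[{"linear":[0,1,-25],"twist":0},{"linear":[0,1,-50],"twist":0},{"linear":[0,1,-65],"twist":0},{"linear":[0,1,-72],"twist":0},{"linear":[0,1,-78],"twist":0},{"linear":[0,1,-78],"twist":0}]'
python3 -m pendant '[{"linear":[0,0,0],"twist":0},{"linear":[0,0,0],"twist":0},{"linear":[0,0,0],"twist":0},{"linear":[0,0,0],"twist":0}]' 255
```

```text
time: 2.6
tool_pos: [522.0, -111.9, 61.8]
tcp_rot: [3.141, -0.0, 0.173]
contact_force: [-0.0, -0.2, -0.0]
grip_width: 29.7
time: 3.1
tool_pos: [522.0, -111.8, 62.0]
tcp_rot: [3.141, -0.0, 0.174]
contact_force: [-1.5, 0.5, 3.0]
grip_width: 11.7
```

```bash
python3 -m pendant '[{"linear":[0,0,10],"twist":0},{"linear":[0,0,35],"twist":0},{"linear":[0,10,65],"twist":0},{"linear":[-2,30,90],"twist":8},{"linear":[-5,60,90],"twist":18},{"linear":[-9,95,90],"twist":28},{"linear":[-14,130,90],"twist":38},{"linear":[-18,160,90],"twist":48},{"linear":[-23,185,90],"twist":58},{"linear":[-27,205,90],"twist":68},{"linear":[-30,217,85],"twist":78},{"linear":[-32,224,70],"twist":88},{"linear":[-32,227,50],"twist":98},{"linear":[-32,227,30],"twist":106.9},{"linear":[-32,227,15],"twist":106.9},{"linear":[-32,227,5],"twist":106.9},{"linear":[-32,227,0],"twist":106.9},{"linear":[-32,227,0],"twist":106.9}]'
python3 - <<'E'
from h import *
a=cap('scene');W=cloud(a)
o=bot.get_obs();print(o['tool_pos'],o['contact_force'])
f=a['frame'];p,_=cv2.projectPoints(np.array([[490.,115,60]]),a['rvec'],a['tvec'],np.array([[a['fx'],0,a['cx']],[0,a['fy'],a['cy']],[0,0,1]]),None)
u,v=p.ravel().astype(int);print(u,v)
s=cv2.resize(f[v-60:v+60,u-80:u+80],None,fx=4,fy=4);w=cap('wrist')['frame']
cv2.imwrite('pics/a1.png',s)
E
```

```text
time: 5.35
tool_pos: [490.0, 115.2, 61.7]
tcp_rot: [-3.142, -0.0, 2.038]
contact_force: [-0.2, -0.0, 0.1]
grip_width: 12.1
[490.15537695 115.22434671  62.04541714] [ 0.55329728 -0.27456206 -0.8485142 ]
395 233
```

View pics/a1.png

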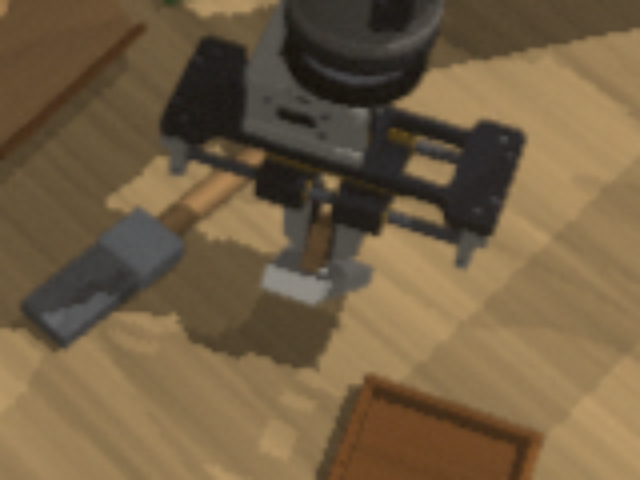

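```bash
python3 -m pendant '[{"linear":[0,0,-8],"twist":0},{"linear":[0,0,-15],"twist":0},{"linear":[0,0,-18.5],"twist":0},{"linear":[0,0,-20.5],"twist":0},{"linear":[0,0,-22],"twist":0},{"linear":[0,0,-22],"twist":0}]'
```

```text
time: 6.2
tool_pos: [490.0, 115.3, 39.9]
tcp_rot: [3.141, -0.0, 2.039]
contact_force: [0.0, -0.6, -0.2]
grip_width: 11.6
```

```bash
python3 -m pendant '[{"linear":[0,0,-1],"twist":0},{"linear":[0,0,-2],"twist":0},{"linear":[0,0,-2],"twist":0}]'
```

```text
time: 6.58
tool_pos: [490.4, 115.3, 39.4]
tcp_rot: [3.14, 0.001, 2.039]
contact_force: [-4.0, 0.4, 14.9]
grip_width: 11.9
```

```bash
python3 -m pendant '[{"linear":[4.5,2.3,-0.2],"twist":0},{"linear":[9,4.6,-1.6],"twist":0},{"linear":[13.3,6.8,-3.7],"twist":0},{"linear":[17.6,8.9,-5.9],"twist":0}]'
```

```text
time: 7.08
tool_pos: [506.4, 123.7, 32.0]
tcp_rot: [-3.139, -0.0, 2.04]
contact_force: [-3.8, -2.1, 5.3]
grip_width: 11.5
```

```bash
python3 -m pendant '[{"linear":[4,2,-2.8],"twist":0},{"linear":[7.8,3.9,-5.9],"twist":0},{"linear":[11.2,5.6,-9.4],"twist":0},{"linear":[14.5,7.3,-12.5],"twist":0},{"linear":[14.5,7.3,-13],"twist":0}]'
```

```text
time: 7.7
tool_pos: [521.2, 131.2, 19.0]
tcp_rot: [-3.14, -0.0, 2.04]
contact_force: [-3.0, -1.3, 7.2]
grip_width: 11.8
```

```bash
python3 -m pendant '[{"linear":[0,0,-1],"twist":0},{"linear":[0,0,-1.5],"twist":0}]'
python3 - <<'E'
from h import *
a=cap('scene');W=cloud(a);w=cap('wrist','a2.png');V=cloud(w)
# plate back visible pixels: height map near TCP
for nm,c,X in(('s',a,W),('w',w,V)):
    d=X[...,:2]-np.array([521.2,131.2]);th=np.deg2rad(26.8)
    xs=d[...,0]*np.cos(th)+d[...,1]*np.sin(th);ys=-d[...,0]*np.sin(th)+d[...,1]*np.cos(th)
    hsv=cv2.cvtColor(c['frame'],cv2.COLOR_BGR2HSV)
    m=(abs(xs)<60)&(abs(ys)<45)&(X[...,2]>8)&(X[...,2]<35)&(hsv[...,1]<60)
    print(nm,m.sum())
    if m.sum()>20:
        A=np.c_[xs[m],ys[m],np.ones(m.sum())];print(np.linalg.lstsq(A,X[...,2][m],rcond=None)[0],np.percentile(xs[m],[1,99]),np.percentile(ys[m],[1,99]),np.median(X[...,2][m]))
E
```

```text
time: 7.95
tool_pos: [521.9, 131.6, 18.1]
tcp_rot: [3.142, -0.0, 2.039]
contact_force: [-3.6, 0.9, 9.6]
grip_width: 11.5
s 221
[-1.27260803e-01 -1.19354625e-02  1.86412137e+01] [-17.69913073  38.12565166] [-22.29194864  22.98262215] 14.441967371750472
w 4760
[ 1.94616548e-01 -1.00720933e-02  1.99013366e+01] [-42.74816197  -6.04528089] [-21.95177291  28.0463988 ] 13.510672500185358
```

View pics/a2.png

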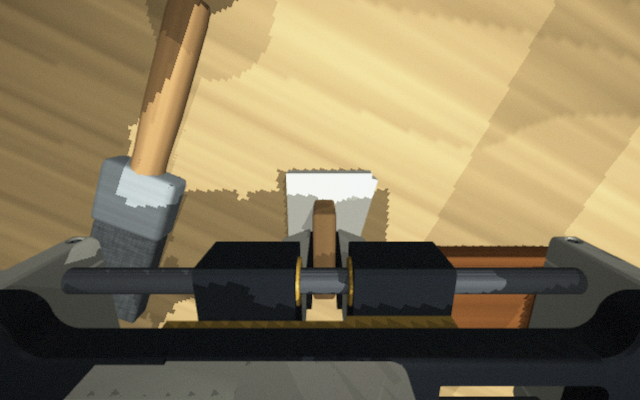

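```bash
cat >> h.py <<'E'
def prof(cam,yaw,lo=-60,hi=60):
    o=bot.get_obs()['tool_pos'];c=cap(cam);X=cloud(c);d=X[...,:2]-o[:2];th=np.deg2rad(yaw)
    xs=d[...,0]*np.cos(th)+d[...,1]*np.sin(th);ys=-d[...,0]*np.sin(th)+d[...,1]*np.cos(th)
    hsv=cv2.cvtColor(c['frame'],cv2.COLOR_BGR2HSV)
    for b in range(lo,hi,4):
        m=(xs>=b)&(xs<b+4)&(abs(ys)<45)&(X[...,2]>2.5)&(X[...,2]<40)&(hsv[...,1]<60)
        if m.sum()>4: print(cam,b,m.sum(),np.percentile(X[...,2][m],[5,50,95]).round(1),np.percentile(ys[m],[2,98]).round(1))
E
python3 - <<'E'
from h import *
prof('wrist',26.8);prof('scene',26.8)
E
```

```text
wrist -44 736 [ 5.5 13.1 14.4] [-21.2  26.4]
wrist -40 621 [12.5 13.5 14.5] [-21.5  29.4]
wrist -36 565 [12.4 13.4 14.4] [-21.5  27.9]
wrist -32 585 [12.4 13.5 14.5] [-21.2  27.2]
wrist -28 428 [12.4 13.5 14.8] [-21.5  26.3]
wrist -24 386 [12.6 13.5 14.5] [-21.6  25.6]
wrist -20 346 [12.5 13.5 14.6] [-21.8  24.5]
wrist -16 319 [12.5 13.5 14.4] [-21.3  23.5]
wrist -12 850 [12.9 26.  37.7] [-21.3  21.7]
wrist -8 109 [12.4 13.5 14.4] [-22.2  22. ]
scene 0 7 [ 7.5 11.9 13.8] [-22.5  20.2]
scene 4 11 [12.3 14.  22. ] [-20.9  16.6]
scene 8 49 [12.1 26.1 38. ] [-21.1  20.4]
scene 12 28 [12.2 16.1 37.7] [-19.8  20.6]
scene 16 16 [12.  13.9 16. ] [-21.9  15.8]
scene 20 24 [10.6 14.4 16.2] [-21.4  14.8]
scene 24 22 [10.4 14.6 16.7] [-21.   13.6]
scene 28 20 [10.8 13.4 17.3] [-20.5  12.3]
scene 32 35 [ 4.9 14.  15.9] [-20.7  11.3]
scene 36 29 [ 3.8  9.2 16.6] [-21.3   8.8]
```

```bash
python3 -m pendant '[{"linear":[0,0,8],"twist":0},{"linear":[0,0,25],"twist":0},{"linear":[2,10,50],"twist":0},{"linear":[7,35,68],"twist":0},{"linear":[13,65,70],"twist":0},{"linear":[18,87,70],"twist":0},{"linear":[20,96,70],"twist":0},{"linear":[20,96,70],"twist":0}]'
cat > tray.py <<'E'
from h import *
def fit(cam,zt=8):
    c=cap(cam);X=cloud(c);d=X[...,:2]-np.array([528.8,246.9]);th=np.deg2rad(26.8)
    xs=d[...,0]*np.cos(th)+d[...,1]*np.sin(th);ys=-d[...,0]*np.sin(th)+d[...,1]*np.cos(th)
    z=X[...,2];m=(z>12)&(z<19)
    for nm,a,b,ext in(('x',xs,ys,46),('y',ys,xs,50)):
        for s in(1,-1):
            q=m&(abs(s*a-ext)<10)&(abs(b)<35)
            if q.sum()>10:
                A=np.c_[b[q],np.ones(q.sum())];r=np.linalg.lstsq(A,a[q],rcond=None)[0]
                print(cam,nm,s,q.sum(),'ang',np.rad2deg(r[0]).round(1),'mid',r[1].round(1),np.percentile(a[q]-r[0]*b[q],[3,97]).round(1),np.median(z[q]).round(1))
E
python3 - <<'E'
from tray import *
fit('wrist');fit('top');fit('scene')
o=bot.get_obs();print(o['tool_pos'],o['contact_force'])
X=cloud(cap('wrist'));o=o['tool_pos'];d=X[...,:2]-o[:2];th=np.deg2rad(26.8)
xs=d[...,0]*np.cos(th)+d[...,1]*np.sin(th);ys=-d[...,0]*np.sin(th)+d[...,1]*np.cos(th);z=X[...,2]-o[2]
for b in range(-48,0,4):
    m=(xs>=b)&(xs<b+4)&(abs(ys)<22)&(z>-30)&(z<5)
    if m.sum()>4: print(b,m.sum(),np.percentile(z[m],[5,25,50]).round(1),np.percentile(ys[m],[1,99]).round(1),xs[m].min().round(1))
E
```

```text
time: 9.15
tool_pos: [541.9, 227.5, 87.2]
tcp_rot: [-3.141, 0.0, 2.04]
contact_force: [0.2, -0.4, -1.2]
grip_width: 11.6
wrist x -1 786 ang -0.0 mid -45.9 [-49.  -42.7] 15.3
wrist y 1 696 ang -0.1 mid 49.2 [46.3 52.9] 15.2
wrist y -1 61 ang 3.2 mid -48.2 [-51.5 -45. ] 15.1
top x -1 90 ang 0.3 mid -46.0 [-49.2 -42.4] 15.8
top y 1 18 ang -1.7 mid 46.7 [45.1 48. ] 15.1
top y -1 61 ang 0.3 mid -50.1 [-53.5 -46.8] 15.9
scene x 1 110 ang 0.1 mid 47.5 [42.5 51.2] 15.8
scene x -1 54 ang -1.3 mid -44.3 [-48.6 -40.4] 15.5
scene y 1 85 ang -0.2 mid 49.6 [46.3 52.8] 15.7
scene y -1 47 ang 2.9 mid -51.4 [-54.6 -48.1] 16.2
[541.81567551 226.58831856  87.22715094] [-0.241327   -0.38904695 -0.64142736]
-44 670 [-13.8  -8.1  -5.3] [-21.6  21.5] -43.5
-40 503 [-5.8 -5.2 -4.9] [-21.6  21.5] -40.0
-36 485 [-5.8 -5.3 -4.9] [-21.6  21.5] -36.0
-32 561 [-5.7 -5.1 -4.7] [-21.6  21.6] -32.0
-28 373 [-5.8 -5.2 -4.8] [-21.5  21.8] -28.0
-24 336 [-5.7 -5.2 -4.7] [-21.5  21.6] -24.0
-20 300 [-5.7 -5.1 -4.7] [-21.8  21.6] -20.0
-16 299 [-5.7 -5.  -4.7] [-21.8  21.8] -16.0
-12 357 [-5.5 -5.  -4.5] [-21.4  21.8] -12.0
-8 101 [-5.5 -5.  -4.7] [-21.7  22. ] -8.0
```

```bash
python3 -m pendant '[{"linear":[0.6,0.3,-20],"twist":0},{"linear":[0.6,0.3,-38],"twist":0},{"linear":[0.6,0.3,-50],"twist":0},{"linear":[0.6,0.3,-57],"twist":0},{"linear":[0.6,0.3,-61],"twist":0},{"linear":[0.6,0.3,-63],"twist":0},{"linear":[0.6,0.3,-64],"twist":0},{"linear":[0.6,0.3,-64],"twist":0}]'
```

```text
time: 10.35
tool_pos: [542.7, 227.8, 23.6]
tcp_rot: [3.141, 0.0, 2.039]
contact_force: [0.2, 0.4, -0.5]
grip_width: 11.6
```

```bash
python3 -m pendant '[{"linear":[0,0,-0.6],"twist":0},{"linear":[0,0,-1.2],"twist":0},{"linear":[0,0,-1.2],"twist":0}]'
```

```text
time: 10.72
tool_pos: [542.7, 227.8, 22.4]
tcp_rot: [3.141, -0.0, 2.039]
contact_force: [0.2, -1.1, 1.0]
grip_width: 11.8
```

```bash
python3 -m pendant '[{"linear":[0,0,-0.5],"twist":0},{"linear":[0,0,-1],"twist":0},{"linear":[0,0,-1],"twist":0}]'
```

```text
time: 11.1
tool_pos: [542.9, 227.9, 22.1]
tcp_rot: [3.141, 0.0, 2.039]
contact_force: [-1.7, 0.7, 8.3]
grip_width: 11.7
```

```bash
python3 -m pendant '[{"linear":[0,0,0.5],"twist":0},{"linear":[0,0,1],"twist":0},{"linear":[0,0,1],"twist":0}]' 172
python3 -m pendant '[{"linear":[0,0,10],"twist":0},{"linear":[0,0,30],"twist":0},{"linear":[0,0,60],"twist":0},{"linear":[-5,-20,100],"twist":-10},{"linear":[-8,-60,130],"twist":-20},{"linear":[-10,-110,130],"twist":-30},{"linear":[-10,-165,130],"twist":-40},{"linear":[-10,-220,130],"twist":-50}]'
python3 - <<'E'
from tray import *
fit('top')
c=cap('top');X=cloud(c);d=X[...,:2]-np.array([528.8,246.9]);th=np.deg2rad(26.8)
xs=d[...,0]*np.cos(th)+d[...,1]*np.sin(th);ys=-d[...,0]*np.sin(th)+d[...,1]*np.cos(th)
hsv=cv2.cvtColor(c['frame'],cv2.COLOR_BGR2HSV)
m=(abs(xs)<55)&(abs(ys)<60)&(hsv[...,1]<60)&(hsv[...,2]>70)
P=np.stack([xs[m],ys[m]],-1);print(m.sum(),np.percentile(X[...,2][m],[5,50,95]),P.min(0),P.max(0))
h=(abs(xs)<50)&(abs(ys)<50)&(X[...,2]>36);print('handle',cv2.minAreaRect(np.stack([xs[h],ys[h]],-1).astype(np.float32)),np.median(X[...,2][h]))
cv2.imwrite('pics/t2.png',cv2.resize(c['frame'][170:280,140:250],None,fx=5,fy=5))
for s in (-1,):
    xr,l,n=flank(X,s);m=(abs(xr)<75)&(l>0)&(l<135)&(n>28)&(n<46)
    print('B',m.sum(),cv2.minAreaRect(np.stack([xr[m],l[m]],-1).astype(np.float32)))
E
```

```text
time: 11.48
tool_pos: [542.5, 227.7, 21.9]
tcp_rot: [-3.141, -0.0, 2.039]
contact_force: [-0.5, 0.0, 0.5]
grip_width: 29.5
time: 12.48
tool_pos: [532.6, 6.2, 153.1]
tcp_rot: [3.14, -0.0, 1.161]
contact_force: [0.3, -0.1, 0.1]
grip_width: 30.0
top x 1 103 ang 2.6 mid 45.1 [38.4 49.9] 16.0
top x -1 96 ang -6.5 mid -43.8 [-49.3 -37.6] 15.6
top y 1 89 ang -0.1 mid 49.6 [46.3 53.2] 15.5
top y -1 120 ang -1.1 mid -47.4 [-53.4 -40.4] 16.0
563 [13.35379448 17.93632689 22.16503179] [-40.23390579 -47.22011705] [41.0288724   5.52382214]
handle ((-0.1726703643798828, -24.029159545898438), (49.748435974121094, 12.762322425842285), 0.7114401459693909) 45.221514506936764
B 98 ((12.775644302368164, 67.23175048828125), (52.55017852783203, 12.245882987976074), 89.48030853271484)
```

View pics/t2.png

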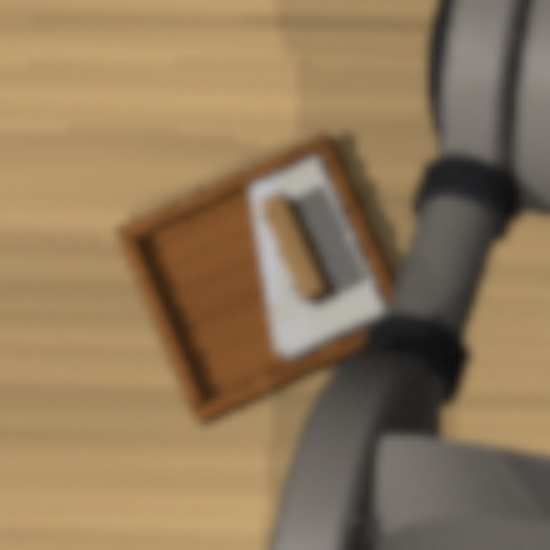

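```bash
python3 -m pendant '[{"linear":[2,-40,0],"twist":-10},{"linear":[4,-85,0],"twist":-20},{"linear":[6,-135,0],"twist":-30},{"linear":[8,-185,0],"twist":-40},{"linear":[10,-230,-2],"twist":-50},{"linear":[12,-258,-8],"twist":-57},{"linear":[12.4,-268.3,-12],"twist":-57},{"linear":[12.4,-268.3,-12],"twist":-57},{"linear":[12.4,-268.3,-12],"twist":-57}]'
python3 - <<'E'
from h import *
w=cap('wrist','w3.png');W=cloud(w);xr,l,n=flank(W,-1)
m=(abs(xr)<75)&(l>0)&(l<135)&(n>28)&(n<46)&(W[...,2]<112)
P=np.stack([xr[m],l[m]],-1).astype(np.float32)
print(cv2.minAreaRect(P),m.sum(),np.percentile(n[m],[5,50,95]),np.percentile(P,[2,98],axis=0))
o=bot.get_obs();print(o['tool_pos'],np.rad2deg(o['tcp_rot']))
E
```

```text
time: 13.7
tool_pos: [545.2, -259.1, 140.4]
tcp_rot: [-3.141, -0.0, 0.175]
contact_force: [0.0, 1.2, -0.3]
grip_width: 29.9
((12.871698379516602, 68.64735412597656), (50.69352722167969, 11.779541015625), 89.2170181274414) 682 [30.51516866 43.9395973  44.90943352] [[ 7.57344674 43.90932892]
 [18.61019146 91.30423111]]
[ 545.25036525 -259.19612977  140.51968883] [-1.79991780e+02 -1.81735161e-02  9.99161567e+00]
```

View pics/w3.png

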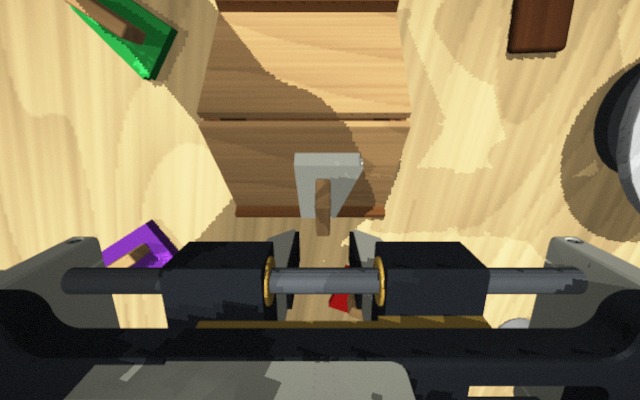

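```bash
python3 -m pendant '[{"linear":[0,-1,-25],"twist":0},{"linear":[0,-1,-50],"twist":0},{"linear":[0,-1,-65],"twist":0},{"linear":[0,-1,-72],"twist":0},{"linear":[0,-1,-78],"twist":0},{"linear":[0,-1,-78],"twist":0}]'
python3 -m pendant '[{"linear":[0,0,0],"twist":0},{"linear":[0,0,0],"twist":0},{"linear":[0,0,0],"twist":0},{"linear":[0,0,0],"twist":0}]' 255
```

```text
time: 14.5
tool_pos: [545.1, -261.6, 62.3]
tcp_rot: [3.141, -0.0, 0.172]
contact_force: [-0.3, -0.6, -1.6]
grip_width: 29.9
time: 15.0
tool_pos: [545.1, -261.7, 62.5]
tcp_rot: [3.141, -0.001, 0.172]
contact_force: [-0.8, 0.7, 2.3]
grip_width: 11.9
```

```bash
python3 -m pendant '[{"linear":[0,0,10],"twist":0},{"linear":[0,0,35],"twist":0},{"linear":[0,-5,70],"twist":0},{"linear":[0,0,105],"twist":0},{"linear":[-4,30,110],"twist":-8},{"linear":[-12,75,110],"twist":-17},{"linear":[-20,125,110],"twist":-26},{"linear":[-27,175,110],"twist":-35},{"linear":[-34,225,110],"twist":-44},{"linear":[-41,275,110],"twist":-53},{"linear":[-47,320,105],"twist":-62},{"linear":[-52,352,90],"twist":-70},{"linear":[-55,370,65],"twist":-73},{"linear":[-55,376.8,40],"twist":-73},{"linear":[-55,376.8,20],"twist":-73},{"linear":[-55,376.8,3],"twist":-73},{"linear":[-55,376.8,-10],"twist":-73},{"linear":[-55,376.8,-18],"twist":-73},{"linear":[-55,376.8,-20],"twist":-73}]'
```

```text
time: 17.38
tool_pos: [490.0, 115.2, 42.0]
tcp_rot: [3.141, 0.0, -1.102]
contact_force: [0.4, -0.1, -0.2]
grip_width: 11.7
```

```bash
python3 -m pendant '[{"linear":[0,0,-1.5],"twist":0},{"linear":[0,0,-3],"twist":0},{"linear":[0,0,-3.8],"twist":0},{"linear":[0,0,-3.8],"twist":0}]'
```

```text
time: 17.88
tool_pos: [490.7, 115.3, 40.0]
tcp_rot: [-3.14, -0.001, -1.102]
contact_force: [-3.1, -0.1, 11.6]
grip_width: 11.8
```

```bash
python3 -m pendant '[{"linear":[4.5,2.3,-0.4],"twist":0},{"linear":[9,4.6,-1.9],"twist":0},{"linear":[13.3,6.8,-4],"twist":0},{"linear":[17.6,8.9,-6.3],"twist":0},{"linear":[21.6,10.9,-9.2],"twist":0},{"linear":[25.4,12.8,-12.4],"twist":0},{"linear":[28.8,14.5,-15.9],"twist":0},{"linear":[32.1,16.2,-19],"twist":0},{"linear":[32.1,16.2,-20],"twist":0},{"linear":[32.1,16.2,-20.5],"twist":0}]'
python3 - <<'E'
from h import *
prof('wrist',26.8,-48,0);prof('scene',26.8,-4,48)
E
```

```text
time: 19.12
tool_pos: [522.0, 131.5, 18.6]
tcp_rot: [3.142, -0.0, -1.102]
contact_force: [-2.5, 0.7, 7.3]
grip_width: 11.7
wrist -44 9 [12.4 13.3 13.9] [-7.6  7.8]
wrist -40 10 [12.3 13.2 14. ] [-7.5  7.7]
scene 0 5 [12.9 14.6 16. ] [-24.2  20.5]
scene 4 16 [12.5 13.6 19.6] [-23.2  20.9]
scene 8 57 [13.4 29.3 38.3] [-22.3  20.6]
scene 12 28 [12.8 15.4 34. ] [-27.   20.5]
scene 16 22 [12.6 14.5 17.6] [-27.9  18.6]
scene 20 30 [12.7 14.8 17.8] [-28.8  19.8]
scene 24 26 [13.3 15.4 18.2] [-27.8  19.8]
scene 28 36 [12.5 15.3 17.3] [-30.6  17. ]
scene 32 65 [ 4.1 11.3 18.1] [-28.1  20.7]
scene 36 18 [ 4.5 12.9 17.8] [-25.   11.4]
```

```bash
python3 -m pendant '[{"linear":[0,0,-0.5],"twist":0},{"linear":[0,0,-1],"twist":0}]'
python3 - <<'E'
from h import *
prof('wrist',26.8,4,48)
E
```

```text
time: 19.48
tool_pos: [522.4, 131.7, 18.0]
tcp_rot: [-3.14, -0.0, -1.102]
contact_force: [-2.3, 1.7, 8.4]
grip_width: 12.0
wrist 4 63 [12.4 13.4 14.4] [-24.3  21.9]
wrist 8 738 [12.8 24.3 37.5] [-23.9  21.2]
wrist 12 465 [12.7 13.8 34.1] [-25.5  21. ]
wrist 16 391 [12.6 13.6 14.8] [-26.6  20.9]
wrist 20 540 [12.6 13.6 14.7] [-27.2  21.3]
wrist 24 560 [12.7 13.6 14.6] [-28.3  21.1]
wrist 28 560 [12.7 13.6 14.7] [-29.5  20.8]
wrist 32 793 [ 4.9 13.5 14.6] [-28.8  20.9]
wrist 36 118 [ 5.1  8.1 13.1] [-26.9  19.6]
```

```bash
python3 -m pendant '[{"linear":[0,0,8],"twist":0},{"linear":[0,0,25],"twist":0},{"linear":[0,5,55],"twist":0},{"linear":[0,30,78],"twist":0},{"linear":[0,65,80],"twist":0},{"linear":[-0.7,100,80],"twist":0},{"linear":[-0.7,125,80],"twist":0},{"linear":[-0.7,138,78],"twist":0},{"linear":[-0.7,138,70],"twist":0},{"linear":[-0.7,138,70],"twist":0}]'
python3 - <<'E'
from tray import *
fit('wrist')
o=bot.get_obs()['tool_pos'];th=np.deg2rad(26.8);d=o[:2]-np.array([528.8,246.9])
print(o,'tool in tray',d[0]*np.cos(th)+d[1]*np.sin(th),-d[0]*np.sin(th)+d[1]*np.cos(th))
X=cloud(cap('wrist'));d=X[...,:2]-o[:2]
xs=d[...,0]*np.cos(th)+d[...,1]*np.sin(th);ys=-d[...,0]*np.sin(th)+d[...,1]*np.cos(th);z=X[...,2]-o[2]
for b in range(8,44,4):
    m=(xs>=b)&(xs<b+4)&(abs(ys)<35)&(z>-30)&(z<5)
    if m.sum()>4: print(b,m.sum(),np.percentile(z[m],[5,25,50]).round(1),np.percentile(ys[m],[1,99]).round(1),xs[m].max().round(1))
E
```

```text
time: 20.78
tool_pos: [520.8, 268.3, 85.8]
tcp_rot: [3.139, -0.0, -1.103]
contact_force: [0.3, -0.3, -0.4]
grip_width: 11.8
wrist x 1 1038 ang 4.6 mid 45.7 [38.5 51.8] 15.5
wrist y 1 109 ang -8.9 mid 54.9 [51.4 58.2] 15.3
wrist y -1 972 ang 0.1 mid -46.3 [-52.2 -40.3] 16.1
[521.14333016 268.33890125  86.23670033] tool in tray 2.8320841554594587 22.58827968838406
8 346 [-5.3 -4.7 -4.3] [-24.9  21.7] 12.0
12 371 [-5.4 -4.8 -4.3] [-26.2  21.6] 16.0
16 386 [-5.4 -4.8 -4.4] [-27.  22.] 20.0
20 611 [-5.2 -4.7 -4.3] [-27.7  21.7] 24.0
24 558 [-5.2 -4.6 -4.3] [-28.8  21.4] 28.0
28 566 [-5.3 -4.7 -4.3] [-29.7  21.3] 32.0
32 723 [-13.1  -5.1  -4.4] [-30.1  21.8] 36.0
36 287 [-15.3 -12.8 -10.2] [-26.7  21.6] 36.6
```

```bash
python3 -m pendant '[{"linear":[0,0.3,-20],"twist":0},{"linear":[0,0.3,-38],"twist":0},{"linear":[0,0.3,-46],"twist":0},{"linear":[0,0.3,-46],"twist":0}]'
python3 - <<'E'
from h import *
o=bot.get_obs()['tool_pos'];th=np.deg2rad(26.8);d=o[:2]-np.array([528.8,246.9])
print(o,d[0]*np.cos(th)+d[1]*np.sin(th),-d[0]*np.sin(th)+d[1]*np.cos(th))
E
```

```text
time: 21.38
tool_pos: [521.4, 269.3, 40.6]
tcp_rot: [3.141, -0.0, -1.103]
contact_force: [0.8, -0.1, -1.0]
grip_width: 12.0
[521.36293923 269.29682715  40.64005502] 3.460011369115893 23.344293966082937
```

```bash
python3 -m pendant '[{"linear":[0,0,-6],"twist":0},{"linear":[0,0,-11],"twist":0},{"linear":[0,0,-15],"twist":0},{"linear":[0,0,-17],"twist":0},{"linear":[0,0,-18],"twist":0},{"linear":[0,0,-18],"twist":0}]'
```

```text
time: 22.12
tool_pos: [521.4, 269.8, 22.9]
tcp_rot: [-3.142, -0.0, -1.102]
contact_force: [-0.2, 0.7, -0.6]
grip_width: 11.9
```

```bash
python3 -m pendant '[{"linear":[0,0,-0.6],"twist":0},{"linear":[0,0,-1.2],"twist":0},{"linear":[0,0,-1.2],"twist":0}]'
```

```text
time: 22.5
tool_pos: [521.6, 269.8, 22.1]
tcp_rot: [-3.141, -0.0, -1.102]
contact_force: [-0.5, -0.5, 4.8]
grip_width: 11.8
```

```bash
python3 -m pendant '[{"linear":[0,0,0.3],"twist":0},{"linear":[0,0,0.3],"twist":0},{"linear":[0,0,0.3],"twist":0}]' 172
python3 -m pendant '[{"linear":[0,0,8],"twist":0},{"linear":[0,0,25],"twist":0},{"linear":[0,0,55],"twist":0},{"linear":[-5,-20,100],"twist":0},{"linear":[-8,-60,130],"twist":0},{"linear":[-10,-110,130],"twist":0},{"linear":[-15,-165,130],"twist":0},{"linear":[-20,-220,130],"twist":0},{"linear":[-20,-220,130],"twist":0}]'
python3 - <<'E'
from h import *
c=cap('top','top_end.png');X=cloud(c);d=X[...,:2]-np.array([528.8,246.9]);th=np.deg2rad(26.8)
xs=d[...,0]*np.cos(th)+d[...,1]*np.sin(th);ys=-d[...,0]*np.sin(th)+d[...,1]*np.cos(th)
hsv=cv2.cvtColor(c['frame'],cv2.COLOR_BGR2HSV)
for s in(1,-1):
    p=(abs(xs)<50)&(s*ys>12)&(s*ys<50)&(hsv[...,1]<60)&(hsv[...,2]>60)&(X[...,2]<30)
    A=np.c_[xs[p],ys[p],np.ones(p.sum())];print(s,p.sum(),np.linalg.lstsq(A,X[...,2][p],rcond=None)[0],xs[p].min(),xs[p].max(),(s*ys[p]).max())
    h=(abs(xs)<50)&(s*ys>5)&(s*ys<50)&(X[...,2]>36);print('handle',cv2.minAreaRect(np.stack([xs[h],ys[h]],-1).astype(np.float32)),np.median(X[...,2][h]))
cv2.imwrite('pics/t3.png',cv2.resize(c['frame'][80:320,140:460],None,fx=2.5,fy=2.5))
E
```

```text
time: 22.88
tool_pos: [521.3, 269.7, 21.8]
tcp_rot: [3.141, -0.0, -1.102]
contact_force: [0.4, 0.2, -0.6]
grip_width: 29.4
time: 24.0
tool_pos: [501.5, 46.6, 153.4]
tcp_rot: [-3.14, -0.002, -1.107]
contact_force: [0.6, 1.4, -0.9]
grip_width: 29.8
1 286 [-6.95133880e-03 -1.90833476e-02  1.84364063e+01] -43.856071791998204 42.885839568310615 47.495950980798774
handle ((-0.8949718475341797, 23.310134887695312), (12.660512924194336, 50.803611755371094), 89.67863464355469) 45.37534305191087Traceback (most recent call last):
  File "<stdin>", line 7, in <module>
    return umr_minimum(a, axis, None, out, keepdims, initial, where)
ValueError: zero-size array to reduction operation minimum which has no identity
```

```bash
python3 -m pendant '[{"linear":[-5,-40,10],"twist":0},{"linear":[-15,-90,20],"twist":0},{"linear":[-25,-130,30],"twist":0},{"linear":[-25,-130,30],"twist":0},{"linear":[-25,-130,30],"twist":0}]'
python3 - <<'E'
from h import *
c=cap('top','top_end.png');X=cloud(c);d=X[...,:2]-np.array([528.8,246.9]);th=np.deg2rad(26.8)
cv2.imwrite('pics/t3.png',cv2.resize(c['frame'][80:320,140:460],None,fx=2.5,fy=2.5))
xs=d[...,0]*np.cos(th)+d[...,1]*np.sin(th);ys=-d[...,0]*np.sin(th)+d[...,1]*np.cos(th)
hsv=cv2.cvtColor(c['frame'],cv2.COLOR_BGR2HSV)
for s in(1,-1):
    h=(abs(xs)<50)&(s*ys>5)&(s*ys<50)&(X[...,2]>36);print(s,h.sum())
    if h.sum()>5: print('handle',cv2.minAreaRect(np.stack([xs[h],ys[h]],-1).astype(np.float32)),np.median(X[...,2][h]))
    p=(abs(xs)<45)&(s*ys>12)&(s*ys<50)&(hsv[...,1]<60)&(hsv[...,2]>60)&(X[...,2]<30);print(p.sum())
    if p.sum()>5:
        A=np.c_[xs[p],ys[p],np.ones(p.sum())];print(np.linalg.lstsq(A,X[...,2][p],rcond=None)[0],xs[p].min(),xs[p].max(),(s*ys[p]).max())
E
```

```text
time: 24.68
tool_pos: [476.7, -79.0, 182.2]
tcp_rot: [-3.141, 0.0, -1.102]
contact_force: [-0.8, 0.6, -0.0]
grip_width: 30.2
1 138
handle ((-0.8174934387207031, 22.868547439575195), (49.69690704345703, 13.441262245178223), 0.9019278287887573) 45.53643097754513
365
[ 3.34755178e-03 -1.28140049e-03  1.74399350e+01] -43.26854377339536 43.25065722476853 47.9130269976465
-1 136
handle ((0.2845344543457031, -23.565597534179688), (50.16691207885742, 13.016582489013672), 0.524074912071228) 45.6122367784171
389
[8.65555185e-03 2.84116157e-02 1.85651585e+01] -40.124710881667774 42.78291769415932 47.41350247270168
```

View pics/t3.png

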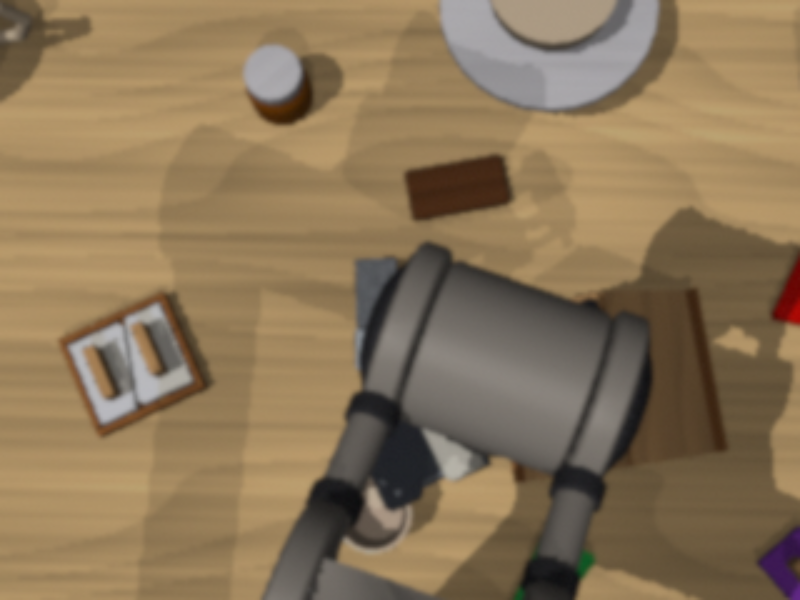

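Both stamps lie level in the tray at about (100,368) and (148,348) in this crop. Their handles are up, they are head to tail with the slanting sides meeting, and the cup and brush have not moved. Handing in.

```bash
python3 -c "
from plant import bot
print(bot.close_job())"
```

```text
the job is handed in; nothing more can be done
None
```

Both stamps are in the tray, pattern down and handles up, packed head to tail, and the job was handed in at about 25 s of the 64 s limit.

**What I did:** I gripped each stamp by its handle on the slope and lifted it clear. I tipped it level by rolling its lower edge on the clear table, then lowered it into the pocket and let go only once it touched the floor. I saw no wrist force above about 15 N in the readings at the end of each move.

**Last checks from the top camera:**
- **Height:** both plate backs are level at about 18 mm, which is the 4 mm floor plus the 14 mm plate. The handle tops are at about 45.5 mm.
- **Position:** the handles are within about 1 mm of the tray's middle lengthwise. They sit 23 mm (stamp B) and 24 mm (stamp A) to either side of its centreline, as planned.
- **Other things:** the jar, rib and cup, and the visible part of the brush, looked undisturbed. I judged that by eye and did not measure it. The arm hid part of the brush and the green look-alike in the last picture, but it never came near them at low height.

**Checks that failed or disagreed:** one tray-wall fit from the wrist camera came out wrong (8.9° off) because the held stamp was in view, so I ignored it. One check after placing stamp B stopped with an error because the arm hid stamp A. I moved the arm aside and repeated it.

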